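Sweep loose jar lids off the dusting board into its catch tray

ROBOT

A 6-joint arm with a two-finger parallel gripper is mounted at the origin on the work surface. World frame = base frame: x ahead of the robot, y to its left, z up, the work surface at z = 0. Lengths are in mm, angles in degrees, forces in N, time in s.
With the tool pointing down it reaches from about 300 to 850 mm from the base axis. Payload 4.2 kg.
Tool frame: the origin (TCP) lies midway between the tips of the shut fingers; the grasp point (between the pads) lies 19 mm behind it; z points along the fingers, y is the line along which they close (so a half turn about z gives the same grasp; the last joint's range is limited). The gripper opens to 91 mm and grips with 3 to 60 N. Pads are 32 mm wide; open, the fingers measure 118 mm over their backs; the gripper's body (76 mm by 178 mm) begins 60 mm behind the grasp point.
Start: joints at [64.744, 18.312, 89.639, -0, 72.044, -1.146], TCP at [234.888, 524.857, 175.376] pointing down, gripper open.
Joint ranges: [-177.97, 177.97], [-48.28, 115.42], [12.27, 149.76], [-77.06, 257.06], [2.81, 150.46], [-146.56, 146.56]. Speed limits (degrees/s): [147.25, 147.25, 180, 180, 180, 180].

INTERFACE

Orientations are given as [roll, pitch, yaw] about the fixed x, y, z axes, in that order (R = Rz(yaw) Ry(pitch) Rx(roll)).
In Python, from workcell import env gives the robot as it stands.
- The arm moves only by the shell command python3 -m jog 'ROWS' [FORCE]. ROWS is a JSON object of lists of equal length, an entry for each row: "jaw": the finger opening in mm, from 0 to 91.2; "slide": the shift along the tool's x, y, z in units of 30 mm (1.0 is 30 mm), a list of three; "spin": the turn about the tool's z in units of 8 degrees (1.0 is 8 degrees). In form: {"jaw": [jaw, ...], "slide": [[dx, dy, dz], ...], "spin": [spin, ...]}. A call has 1 to 10 rows; each row shifts and turns the commanded pose from where the row before left it, along the tool's axes as they then stand; what a row does not reach is not made up. A row lasts 1/10 s, in which the tool goes at most 50 mm and 8.59 degrees, less where a joint would pass 70% of its speed; a pose out of reach is approached as far as the arm can. A call is refused whole if a number of a shift passes 1 or a number of a turn 1, either way. A call with a gripper value outside its range is refused whole. The fingers move at their own pace and stop on an object; FORCE is the grip in N (left out, the last holds). Time passes only in rows, so rows that do not move let the fingers close. It gives the time, the measured TCP pose, the force, the opening and the grip force at its end, in the units of the state.
- env.state(): the state, without advancing time (a new reading comes with each control period).
- env.grab_frame(name): name is "scene" or "top" or "wrist"; returns the picture (480x640x3 uint8, red, green, blue); there is no depth.
- env.camera_model(name): a dict with "fx", "fy", "cx", "cy" (pixels), "camera_from_world" (4x4, takes a point from world to camera coordinates). Camera axes: x right, y up, looking along -z (the intrinsics and any distortion apply to the point x, -y, -z); pixel columns grow to the right and rows downward; lengths in mm; the calibration is good to about 2 mm. A picture is of the moment at which its call begins: read the wrist's pose just before it. camera_model takes no time and is no camera call; for the wrist camera it gives the pose at the moment of the call.
- env.job_done(): hands the job in; it is judged then, once.
The state is a dict: "time_s": time; "qpos": joint angles; "qvel": joint speeds; "effort": joint torques, N m; "ee_pos": TCP position; "ee_rot": TCP orientation; "force": force on the tool from outside, world axes, zero at the start; "torque": the same for the moment, N m; "gripper_width": finger opening in mm; "gripper_force": force on a finger pad.
Only numpy, scipy, OpenCV 4.12 (cv2) and the standard library are available. Lean on these libraries where they do the work, as an engineer would, in place of code of your own. Each camera call takes 0.05 s, during which the arm holds its last target. There are 200 camera calls.

TASK

Clear the fingerprint dusting board: with your fingertips, sweep the three loose black lids across the metal board and over its open edge so that all three come to rest down in the catch tray alongside it (flat or leaning, either will do). Only push them, do not pick them up or carry them. Leave the little powder jar standing where it is on the board, and do not disturb the brush, the tape roll or the mug.

Things in the scene. Friction and masses are not known exactly. Their poses are not given: they have to be found in the camera images.
- bench: Fixed dusting bench; place and yaw (within 0.35 rad) vary. A flat rimless bare-metal board, 250 mm (its x) by 260 mm (its y), top 40 mm above the desk. A long dark catch tray adjoins its +y edge, the left one seen from the robot: the board ends at y = 130 mm, dropping straight to the tray floor. Origin: on the desk under the board's centre; z up.
- tray (a point): Centre of the catch tray's floor, 6 mm above the desk, at bench x = 0, y = 187.5 mm; axes as the bench. Inside, the tray measures 240 mm (x) by 115 mm (y). Its three walls (all sides but the board's) are 5 mm thick and stand 60 mm above the desk, 20 mm higher than the board.
- jar: Small closed glass powder jar with black cap, 36 mm in diameter, 50 mm high over its cap, 90 g, loose on the board; must stay put. Origin: centre of its underside; z up. The jar and the lids lie one to a lane; lanes run along the bench's y, near bench x = -90, -30, 30 and 90 mm; which thing is in which lane varies.
- brush: Dusting brush 170 mm long lying on the desk to the right of the board, under 40 mm high. Leave alone. Origin at its underside.
- tape: Roll of clear lifting tape, 84 mm in diameter, 36 mm high, lying on the desk beyond the tray (+y of it). Leave alone. Origin: centre of its underside.
- mug: White mug, 80 mm in diameter, 90 mm high, with a handle, on the desk beyond the tray (+y of it). Leave alone. Origin: centre of its underside.
- lid1: A loose black plastic screw lid, a plain flat disc 40 mm in diameter and 14 mm high, 10 to 23 g, at the start lying flat on the board. Origin: centre of its underside, z up. All three are alike.
- lid1_center (a point): The middle of lid1, 7 mm above its underside.
- lid2: A loose black plastic screw lid, a plain flat disc 40 mm in diameter and 14 mm high, 10 to 23 g, at the start lying flat on the board. Origin: centre of its underside, z up. All three are alike.
- lid2_center (a point): The middle of lid2, 7 mm above its underside.
- lid3: A loose black plastic screw lid, a plain flat disc 40 mm in diameter and 14 mm high, 10 to 23 g, at the start lying flat on the board. Origin: centre of its underside, z up. All three are alike.
- lid3_center (a point): The middle of lid3, 7 mm above its underside.

How it is judged (in metres and radians):
At the end, for the whole second after the job is handed in: All three lids are at rest (flat or leaning) in the catch tray: their centres inside the tray's walls and under 36 mm above the desk (below the board's top). Jar, brush, tape roll and mug are within 20 mm of where they stood, the jar upright within 0.2 rad (x of lid1_center in the frame of bench between -0.12 and 0.12 m and y of lid1_center in the frame of bench between 0.13 and 0.245 m and height (world z) of each of lid1_center, lid2_center, lid3_center below 0.036 m and linear speed of each of lid1, lid2, lid3 below 0.03 m/s and x of lid2_center in the frame of bench between -0.12 and 0.12 m and y of lid2_center in the frame of bench between 0.13 and 0.245 m and x of lid3_center in the frame of bench between -0.12 and 0.12 m and y of lid3_center in the frame of bench between 0.13 and 0.245 m and distance of each of jar, brush, tape, mug from where it was at the start of the episode below 0.02 m and angle between jar's own z axis and vertical below 0.2 rad); the robot touches nothing.
It fails at once if a lid is lifted: its centre comes more than 70 mm above the desk (23 mm higher than where it lay on the board) (height (world z) of any of lid1_center, lid2_center, lid3_center above 0.07 m).
It fails at once if the jar is pushed more than 20 mm or tipped more than 0.35 rad (distance of jar from where it was at the start of the episode above 0.02 m or angle between jar's own z axis and vertical above 0.35 rad).
It fails at once if the brush, the tape roll or the mug is moved more than 20 mm (distance of any of brush, tape, mug from where it was at the start of the episode above 0.02 m).
It also fails if it takes over 54 s, if anything falls off the work surface, if the arm or the gripper's body presses on something with over 40 N, if the wrist force passes 120 N, or if a joint passes its speed limit or range.

## Working session

There is one attempt and no reset: what is moved stays moved. The work goes in short steps, Python scripts to look and compute and a shell command to move; the robot and the scene stay as the last step left them, time stands still between calls to the robot, and variables do not carry over. Pictures are saved under pics/ and viewed, at most 10 in all, crops included, and the job is handed in when it is done.

```bash
mkdir -p pics; cat > h.py <<'E'
import numpy as np,cv2
from workcell import env
def ray(cam,u,v,z,m=None):
    m=m or env.camera_model(cam); T=np.linalg.inv(np.array(m["camera_from_world"]))
    d=T[:3,:3]@np.array([(u-m["cx"])/m["fx"],-(v-m["cy"])/m["fy"],-1]); o=T[:3,3]
    return (o+d*(z-o[2])/d[2])
def proj(cam,p):
    m=env.camera_model(cam); c=np.array(m["camera_from_world"])@np.r_[p,1]
    return m["cx"]+m["fx"]*c[0]/-c[2], m["cy"]-m["fy"]*c[1]/-c[2]
E
python3 - <<'E'
from h import *
for n in ("top","scene"):
    cv2.imwrite(f"pics/{n}0.png",env.grab_frame(n)[:,:,::-1]); print(env.camera_model(n))
s=env.state(); print(s["time_s"],s["ee_pos"],s["ee_rot"],s["gripper_width"])
E
```

```text
{'fx': 453.51566920512585, 'fy': 453.51566920512585, 'cx': 312.6546664619412, 'cy': 233.85179995499308, 'camera_from_world': array([[ 2.86574550e-02, -9.99247108e-01,  2.61527808e-02,
         3.77616123e+01],
       [ 9.97604629e-01,  3.02386550e-02,  6.22143686e-02,
        -5.80564068e+02],
       [-6.29583528e-02,  2.43072297e-02,  9.97720103e-01,
        -1.11835617e+03],
       [ 0.00000000e+00,  0.00000000e+00,  0.00000000e+00,
         1.00000000e+00]])}
{'fx': 440.6493118293303, 'fy': 440.6493118293303, 'cx': 323.2035025030574, 'cy': 247.1714017168873, 'camera_from_world': array([[ 2.47199583e-01,  9.68864044e-01, -1.39581721e-02,
        -2.08844905e+02],
       [-7.70976938e-01,  2.05394786e-01,  6.02832932e-01,
         3.82939561e+02],
       [ 5.86930088e-01, -1.38258620e-01,  7.97745339e-01,
        -1.16192215e+03],
       [ 0.00000000e+00,  0.00000000e+00,  0.00000000e+00,
         1.00000000e+00]])}
0.1 [234.67333604 524.36863676 174.61058716] [-1.79909284e+02 -1.02156684e-03  1.55889165e+02] 91.1472413897541
```

View pics/top0.png

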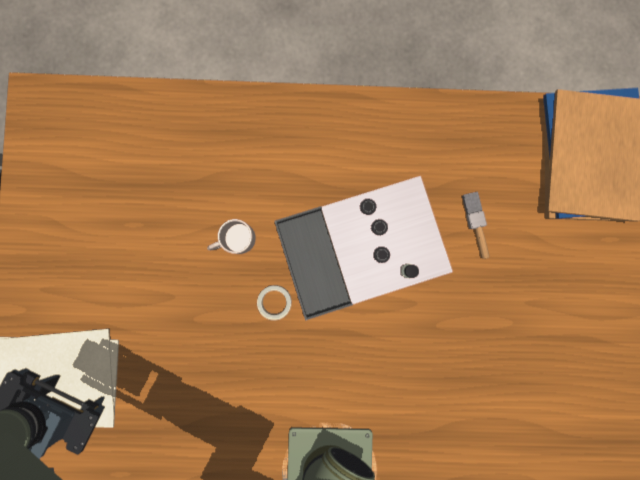

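The top view shows the board with corners near (421,177), (452,271), (352,304) and (323,207). Lids are near (368,206), (379,227) and (382,254), the jar near (410,271). The tray is to the left.

```bash
python3 - <<'E'
import cv2
i=cv2.imread("pics/top0.png")[170:325,265:465]
cv2.imwrite("pics/crop0.png",cv2.resize(i,None,fx=3.8,fy=3.8,interpolation=cv2.INTER_CUBIC))
E
```

```text
(no output)
```

View pics/crop0.png

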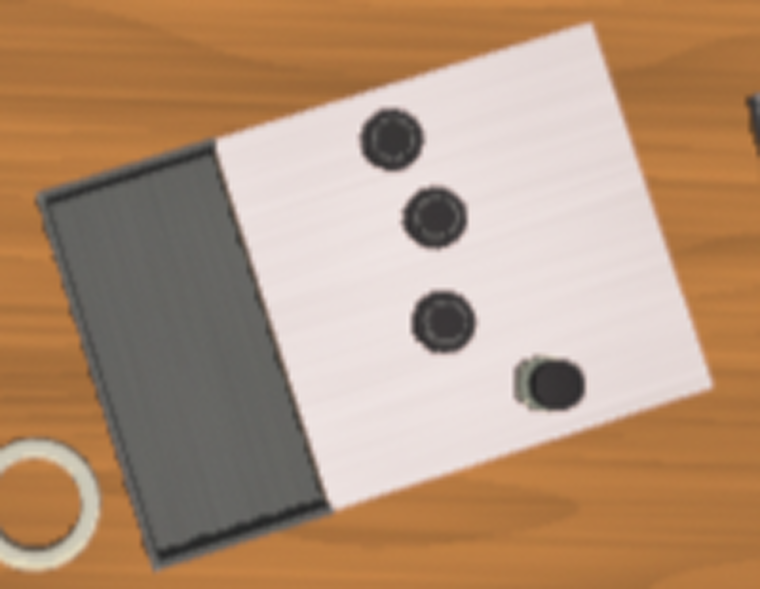

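Crop pixels: board corners (592,22), (712,384), (332,510) and (215,141). Lids at (392,139), (435,217) and (444,321), jar cap at (556,384).

```bash
cat >> h.py <<'E'
import json,os
def bench():
    return json.load(open("bench.json"))
def w2b(p):
    x,y,a=bench(); c,s=np.cos(a),np.sin(a); d=np.array(p[:2])-[x,y]; return np.array([c*d[0]+s*d[1],-s*d[0]+c*d[1]])
def b2w(p):
    x,y,a=bench(); c,s=np.cos(a),np.sin(a); return np.array([x+c*p[0]-s*p[1],y+s*p[0]+c*p[1]])
E
python3 - <<'E'
from h import *
f=lambda u,v,z:ray("top",265+(u+.5)/3.8-.5,170+(v+.5)/3.8-.5,z)[:2]
C=[f(*p,40) for p in [(592,22),(712,384),(332,510),(215,141)]]
B=np.array([(125,-130),(-125,-130),(-125,130),(125,130)])
print([np.linalg.norm(C[i]-C[(i+1)%4]) for i in range(4)])
W=np.array(C); c=W.mean(0); D=W-c
a=np.arctan2((B[:,0]*D[:,1]-B[:,1]*D[:,0]).sum(),(B*D).sum())
json.dump([c[0],c[1],a],open("bench.json","w")); print(c,np.degrees(a))
print([w2b(w) for w in W])
for p in [(392,139,54),(435,217,54),(444,321,54),(556,384,90)]: print(f(*p),w2b(f(*p)))
print("tcp in bench",w2b(env.state()["ee_pos"][:2]))
for n,p in dict(mug=(236,236,90),tape=(274,303,36)).items(): q=ray("top",*p); print(n,q,w2b(q))
E
```

```text
[np.float64(248.10526125352968), np.float64(260.0892654491895), np.float64(249.27724480512896), np.float64(259.78555205249063)]
[ 571.06083763 -127.06220968] 19.345612129919527
[array([ 124.47123946, -130.32861373]), array([-123.63297176, -129.60678511]), array([-125.05670921,  130.47858351]), array([124.21844151, 129.45681533])]
[648.56484965 -76.90003629] [89.74494854 21.65547806]
[ 599.16531241 -105.60943123] [33.62419507 10.93145515]
[ 532.72932883 -112.67951006] [-31.4027233  26.2685284]
[ 495.07134452 -176.44011298] [-88.05614138 -21.41719786]
tcp in bench [-101.5975842   726.08307362]
mug [564.18638209 235.34824546  90.        ] [113.56782115 344.22513872]
tape [406.51816198 144.60346353  36.        ] [-65.25869018 310.83409315]
```

```bash
python3 -m jog '{"jaw":[20,20,20,20,20,20],"slide":[[0,0,0],[0,0,0],[0,0,0],[0,0,0],[0,0,0],[0,0,0]],"spin":[1,1,1,1,1,0.82]}'
cat > st.py <<'E'
from h import *
s=env.state(); print(s["time_s"],"bench",w2b(s["ee_pos"][:2]).round(1),"z",round(s["ee_pos"][2],1),"yaw-bench",s["ee_rot"][2]-np.degrees(bench()[2]),"w",s["gripper_width"],"F",np.round(s["force"],1))
E
python3 st.py
```

```text
time_s: 0.7
ee_pos: [234.7, 524.5, 174.9]
ee_rot: [-180.0, 0.0, 109.0]
force: [0.4, 1.0, 0.3]
gripper_width: 46.0
gripper_force: 0.0
0.7 bench [-101.5  726.2] z 174.9 yaw-bench 89.69201641110796 w 46.03467810147023 F [0.4 1.  0.3]
```

```bash
for i in 1 2; do :; done
python3 -m jog '{"jaw":[20,20,20,20,20,20,20,20,20,20],"slide":[[-1,0.25,0],[-1,0.25,0],[-1,0.25,0],[-1,0.25,0],[-1,0.25,0],[-1,0.25,0],[-1,0.25,0],[-1,0.25,0],[-1,0.25,0],[-1,0.25,0]],"spin":[0,0,0,0,0,0,0,0,0,0]}' >/dev/null
python3 -m jog '{"jaw":[20,20,20,20,20,20,20,20,20,20],"slide":[[-1,0.25,0],[-1,0.25,0],[-1,0.25,0],[-1,0.25,0],[-1,0.25,0],[-1,0.25,0],[-1,0.25,0],[-1,0.25,0],[-1,0.25,0],[-1,0.25,0]],"spin":[0,0,0,0,0,0,0,0,0,0]}' >/dev/null
python3 -m jog '{"jaw":[20,20,20,20,20,20,20],"slide":[[-1,0.25,0],[-1,0.25,0],[-1,0.25,0],[-1,0.25,0],[-1,0.25,0],[0,0,0],[0,0,0]],"spin":[0,0,0,0,0,0,0]}' >/dev/null
python3 st.py
```

```text
3.4 bench [ 85.6 -23.5] z 174.3 yaw-bench 89.92439700148618 w 20.189626864696653 F [-0.1  0.1  0.4]
```

```bash
python3 -m jog '{"jaw":[20,20,20,20,20,20,20],"slide":[[-0.25,0.14,0],[0,0,1],[0,0,1],[0,0,1],[0,0,0.8],[0,0,0],[0,0,0]],"spin":[0,0,0,0,0,0,0]}' >/dev/null
python3 st.py; python3 - <<'E'
from h import *
i=cv2.resize(env.grab_frame("top")[150:330,265:505,::-1],None,fx=3.3,fy=3.3,interpolation=cv2.INTER_CUBIC)
cv2.imwrite("pics/t1.png",i)
cv2.imwrite("pics/s1.png",env.grab_frame("scene")[:,:,::-1])
E
```

```text
4.1 bench [ 90.8 -30.7] z 62.0 yaw-bench 90.03418749084989 w 19.817014051040513 F [0.3 0.3 0.9]
```

View pics/s1.png

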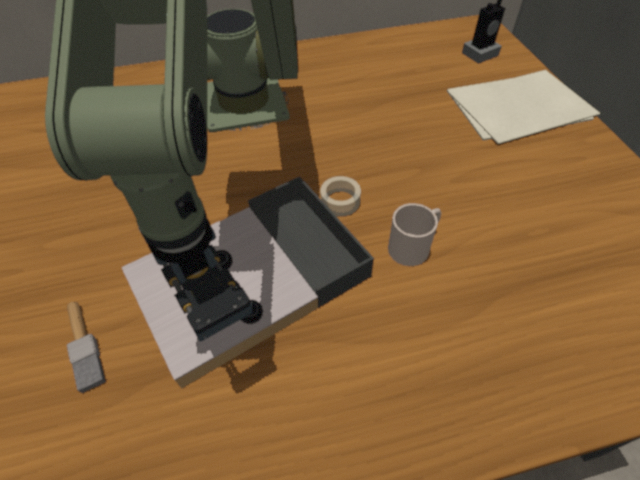

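The scene view shows the gripper over the board, with lid1 in front of it at (252,312) and lid3 near (222,260). I can lower it now and push lid1.

```bash
python3 -m jog '{"jaw":[20,20,20,20,20],"slide":[[0,0,0.3],[0,0,0.25],[0,0,0],[0.3,0,0],[0.3,0,0]],"spin":[0,0,0,0,0]}' ; python3 st.py
```

```text
time_s: 4.7
ee_pos: [660.4, -108.9, 44.9]
ee_rot: [180.0, -0.0, 109.3]
force: [0.1, 0.1, -0.7]
gripper_width: 19.9
gripper_force: 0.0
4.7 bench [ 90.3 -12.5] z 44.9 yaw-bench 89.95741206936756 w 19.88556706541569 F [ 0.1  0.1 -0.7]
```

```bash
python3 -m jog '{"jaw":[20,20,20,20,20,20,20,20,20,20],"slide":[[0.3,0,0],[0.3,0,0],[0.3,0,0],[0.3,0,0],[0.3,0,0],[0.3,0,0],[0.3,0,0],[0.3,0,0],[0.3,0,0],[0.3,0,0]],"spin":[0,0,0,0,0,0,0,0,0,0]}' >/dev/null; python3 st.py
python3 -m jog '{"jaw":[20,20,20,20,20,20,20,20],"slide":[[0.3,0,0],[0.3,0,0],[0.3,0,0],[0.3,0,0],[0.3,0,0],[0,0,0],[0,0,0],[0,0,0]],"spin":[0,0,0,0,0,0,0,0]}' >/dev/null; python3 st.py
python3 - <<'E'
from h import *
cv2.imwrite("pics/s2.png",cv2.resize(env.grab_frame("scene")[150:400,100:420,::-1],None,fx=2.3,fy=2.3))
E
```

```text
5.7 bench [90.3 77.7] z 44.8 yaw-bench 89.98666236672827 w 19.45469727685067 F [ 0.2  0.7 -0.1]
6.5 bench [ 90.4 121.6] z 44.9 yaw-bench 89.97217120072132 w 20.10131227241714 F [-0.4  0.9  0.6]
```

View pics/s2.png

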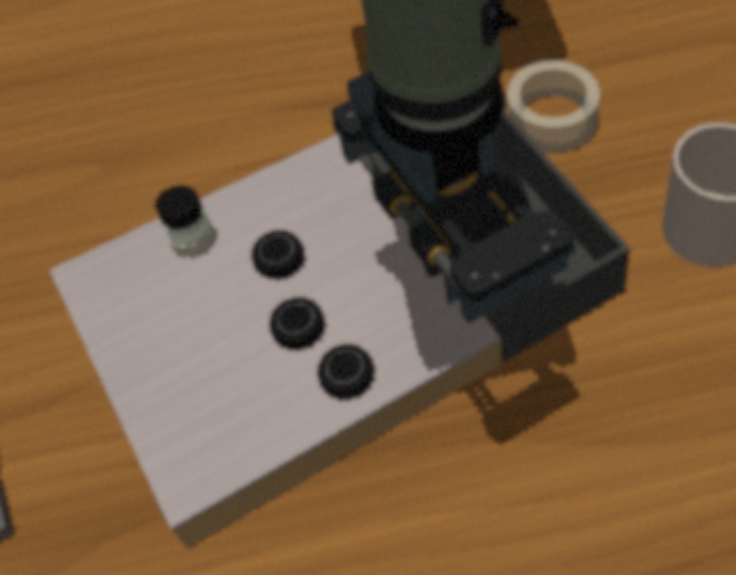

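All three lids are where they were, with lid1 at crop (346,371), so the fingers missed it. I'll check the calibration by comparing predicted pixels with the images.

```bash
python3 - <<'E'
from h import *
s=env.state(); p=s["ee_pos"]; print(p)
cr=lambda q:((q[0]-100)*2.3,(q[1]-150)*2.3)
print("tcp",cr(proj("scene",p)),"50 above",cr(proj("scene",p+np.r_[0,0,80])))
for b in [(125,-130),(-125,-130),(125,130),(89.7,21.7),(33.6,10.9),(-31.4,26.3)]: print(b,cr(proj("scene",np.r_[b2w(b),45])))
t=env.grab_frame("top")[:,:,::-1].copy()
print("tcp top",proj("top",p))
cv2.imwrite("pics/t2.png",cv2.resize(t[150:330,200:470],None,fx=2.9,fy=2.9,interpolation=cv2.INTER_CUBIC))
E
```

```text
[616.07139044  17.56509852  44.85621855]
tcp (np.float64(460.2997302558419), np.float64(304.6141426933604)) 50 above (np.float64(453.8736745730514), np.float64(242.46532977113813))
(125, -130) (np.float64(163.66829289866234), np.float64(522.7776966338829))
(-125, -130) (np.float64(42.83620209875112), np.float64(264.66343460556453))
(125, 130) (np.float64(494.5762725570203), np.float64(331.7625074046383))
(89.7, 21.7) (np.float64(342.82417288270557), np.float64(369.2998085947681))
(33.6, 10.9) (np.float64(294.9696500816937), np.float64(321.62840621635183))
(-31.4, 26.3) (np.float64(275.89836841245017), np.float64(253.71236274293125))
tcp top (np.float64(328.57633814906876), np.float64(218.61713084630756))
```

View pics/t2.png

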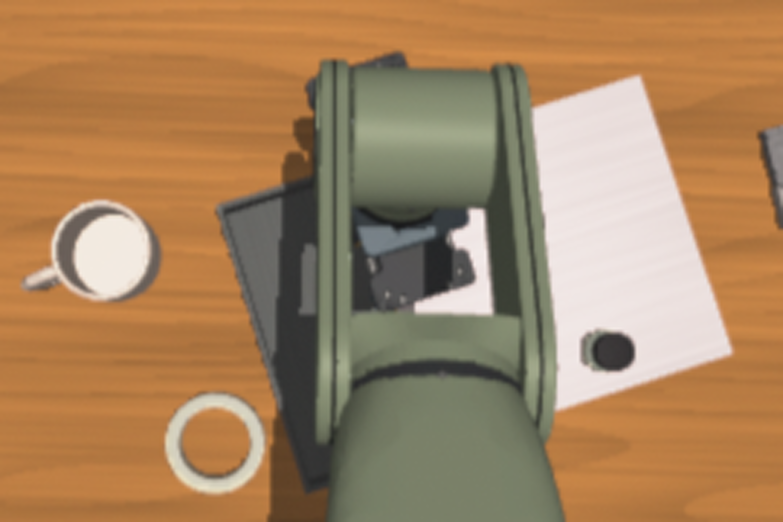

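The calibration agrees: predicted lid pixels match the picture and the TCP passed right through lid1's spot. A wrist view should show where the fingertips really are.

```bash
python3 - <<'E'
from h import *
p=env.state()["ee_pos"]; print(proj("wrist",p))
for b in [(125,130),(-125,130),(89.7,21.7),(33.6,10.9)]: print(b,proj("wrist",np.r_[b2w(b),40]))
cv2.imwrite("pics/w2.png",env.grab_frame("wrist")[:,:,::-1])
E
```

```text
(np.float64(312.97433002769975), np.float64(279.98633171689056))
(125, 130) (np.float64(377.8489245650628), np.float64(261.9856966829394))
(-125, 130) (np.float64(-90.22503468950737), np.float64(261.90227450759625))
(89.7, 21.7) (np.float64(311.92240135800813), np.float64(433.77438166979834))
(33.6, 10.9) (np.float64(219.94304161441283), np.float64(448.7777702869588))
```

View pics/w2.png

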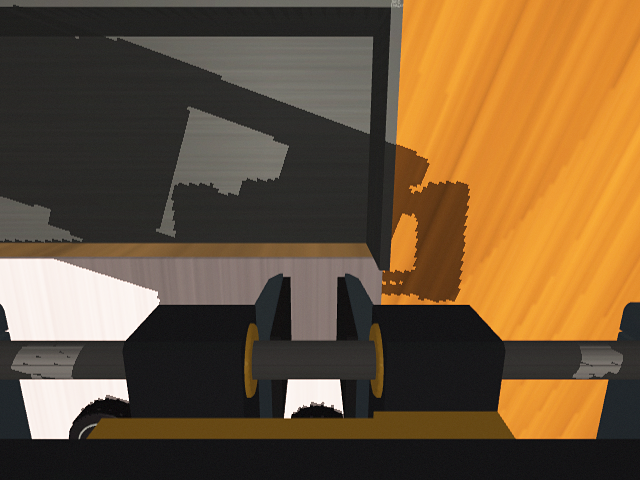

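```bash
python3 - <<'E'
from h import *
m=env.camera_model("wrist"); T=np.linalg.inv(m["camera_from_world"]); p=env.state()["ee_pos"]
print(m["fx"],"cam pos bench",w2b(T[:2,3]),T[2,3],"look",-T[:3,2])
b=w2b(p[:2])
for dz in (0,10,20,30,40):
  for dy in (-16,0,16):
    print(dz,dy,[tuple(np.round(proj("wrist",np.r_[b2w(b+[x,dy]),p[2]+dz]),0)) for x in (-23.4,-10,10,23.4)])
E
```

```text
418.1760167220002 cam pos bench [ 90.52342767 195.42095915] 253.69495144760097 look [ 0.08820543 -0.25047082 -0.96409759]
0 -16 [(np.float64(270.0), np.float64(308.0)), (np.float64(294.0), np.float64(308.0)), (np.float64(332.0), np.float64(308.0)), (np.float64(356.0), np.float64(308.0))]
0 0 [(np.float64(269.0), np.float64(280.0)), (np.float64(294.0), np.float64(280.0)), (np.float64(332.0), np.float64(280.0)), (np.float64(357.0), np.float64(280.0))]
0 16 [(np.float64(268.0), np.float64(251.0)), (np.float64(294.0), np.float64(251.0)), (np.float64(332.0), np.float64(251.0)), (np.float64(358.0), np.float64(251.0))]
10 -16 [(np.float64(268.0), np.float64(316.0)), (np.float64(294.0), np.float64(316.0)), (np.float64(332.0), np.float64(316.0)), (np.float64(358.0), np.float64(316.0))]
10 0 [(np.float64(267.0), np.float64(287.0)), (np.float64(293.0), np.float64(287.0)), (np.float64(333.0), np.float64(287.0)), (np.float64(359.0), np.float64(287.0))]
10 16 [(np.float64(266.0), np.float64(256.0)), (np.float64(293.0), np.float64(256.0)), (np.float64(333.0), np.float64(256.0)), (np.float64(360.0),
[... 823 characters left out ...]
at64(364.0), np.float64(302.0))]
30 16 [(np.float64(261.0), np.float64(269.0)), (np.float64(291.0), np.float64(269.0)), (np.float64(335.0), np.float64(269.0)), (np.float64(365.0), np.float64(269.0))]
40 -16 [(np.float64(260.0), np.float64(344.0)), (np.float64(291.0), np.float64(344.0)), (np.float64(335.0), np.float64(344.0)), (np.float64(365.0), np.float64(344.0))]
40 0 [(np.float64(259.0), np.float64(311.0)), (np.float64(290.0), np.float64(311.0)), (np.float64(336.0), np.float64(311.0)), (np.float64(367.0), np.float64(311.0))]
40 16 [(np.float64(258.0), np.float64(276.0)), (np.float64(289.0), np.float64(276.0)), (np.float64(336.0), np.float64(276.0)), (np.float64(368.0), np.float64(276.0))]
```

```bash
python3 - <<'E'
import cv2
i=cv2.imread("pics/w2.png")[240:440,60:420]
cv2.imwrite("pics/w2c.png",cv2.resize(i,None,fx=2.2,fy=2.2,interpolation=cv2.INTER_CUBIC))
E
```

```text
(no output)
```

View pics/w2c.png

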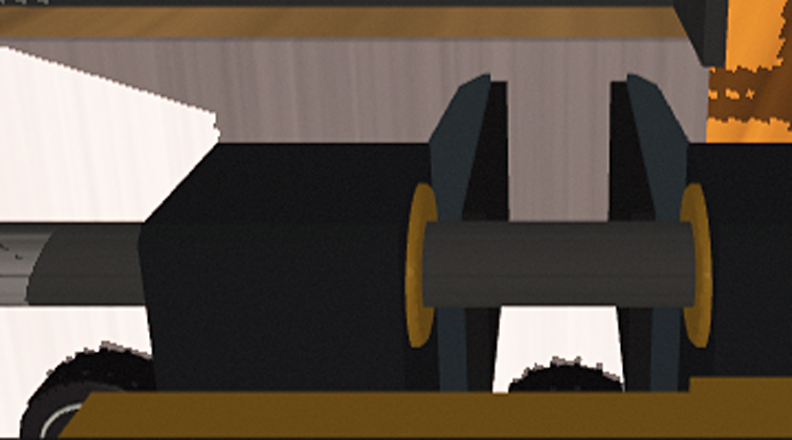

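The fingertips' front edge appears at row 276 with a gap of about 47 px. That fits tips roughly 20–40 mm above the reported TCP height, so they passed over the lid. I'll probe downward over an empty part of the board, watching the force.

```bash
python3 -m jog '{"jaw":[20,20,20,20,20],"slide":[[-0.7,0,0],[-0.7,0,0],[0,0,0.1],[0,0,0.05],[0,0,0]],"spin":[0,0,0,0,0]}' >/dev/null; python3 st.py
python3 -m jog '{"jaw":[20,20,20],"slide":[[0,0,0.1],[0,0,0],[0,0,0]],"spin":[0,0,0]}' >/dev/null; python3 st.py
```

```text
7.15 bench [89.8 80.7] z 39.8 yaw-bench 89.99183813312712 w 19.67473871976461 F [-0.2 -0.1 -0.3]
7.45 bench [90.3 80.4] z 37.3 yaw-bench 90.01894237813067 w 19.996090409184063 F [-0.2 -0.5  0.3]
```

```bash
for k in 1; do python3 -m jog '{"jaw":[20,20],"slide":[[0,0,0.1],[0,0,0]],"spin":[0,0]}' >/dev/null; python3 st.py
python3 -m jog '{"jaw":[20,20],"slide":[[0,0,0.1],[0,0,0]],"spin":[0,0]}' >/dev/null; python3 st.py
python3 -m jog '{"jaw":[20,20],"slide":[[0,0,0.1],[0,0,0]],"spin":[0,0]}' >/dev/null; python3 st.py; done
```

```text
7.65 bench [90.1 80.2] z 34.0 yaw-bench 89.9950559190441 w 20.098834627811783 F [-0.1  0.8  0.4]
7.85 bench [90.  80.1] z 30.9 yaw-bench 89.98426480440101 w 20.22633564358694 F [0.1 0.  1.7]
8.05 bench [90. 80.] z 27.9 yaw-bench 89.9824596569427 w 19.588231374813404 F [ 0.5 -0.2  0. ]
```

```bash
python3 -m jog '{"jaw":[20,20],"slide":[[0,0,0.1],[0,0,0]],"spin":[0,0]}' >/dev/null; python3 st.py
python3 -m jog '{"jaw":[20,20],"slide":[[0,0,0.1],[0,0,0]],"spin":[0,0]}' >/dev/null; python3 st.py
python3 - <<'E'
from h import *
m=env.camera_model("wrist"); p=env.state()["ee_pos"]; b=w2b(p[:2])
i=env.grab_frame("wrist")[:,:,::-1][230:440,140:480]
cv2.imwrite("pics/w3.png",cv2.resize(i,None,fx=2.3,fy=2.3,interpolation=cv2.INTER_CUBIC))
for y in (90,100,110,130): print(y,[ (np.array(proj("wrist",np.r_[b2w((x,y)),40]))-[140,230])*2.3 for x in (80,100)])
E
```

```text
8.25 bench [90. 80.] z 24.9 yaw-bench 89.98353455806344 w 20.12191833602022 F [ 0.6 -0.5  0.6]
8.45 bench [90. 80.] z 21.9 yaw-bench 89.98448169289529 w 19.774631046183984 F [-0.4  0.3  0.6]
90 [array([349.26908824,  98.35845115]), array([444.93731966,  98.43300173])]
100 [array([348.63922591,  52.31651753]), array([445.58647579,  52.39154988])]
110 [array([347.99229381,   5.02681116]), array([446.25322477,   5.10232419])]
130 [array([346.64436738, -93.50446536]), array([447.64244165, -93.42799685])]
```

View pics/w3.png

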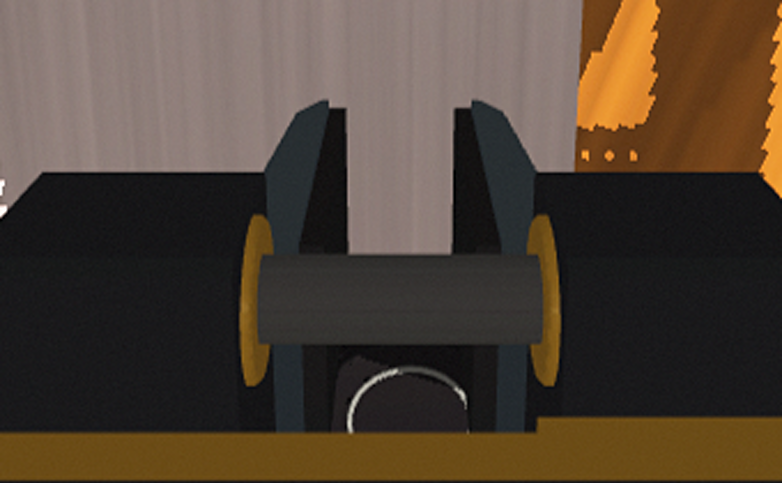

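The wrist crop shows the pad tips (row ~108, columns 347 and 455) still about 20 mm above the board. I'll keep probing.

```bash
python3 -m jog '{"jaw":[20,20,20],"slide":[[0,0,0.15],[0,0,0.15],[0,0,0]],"spin":[0,0,0]}' >/dev/null; python3 st.py
python3 -m jog '{"jaw":[20,20],"slide":[[0,0,0.1],[0,0,0]],"spin":[0,0]}' >/dev/null; python3 st.py
```

```text
8.8 bench [89.6 80.2] z 12.4 yaw-bench 89.98716133160042 w 19.834295092728137 F [ 0.  -0.8  0. ]
9.0 bench [90.1 80.1] z 9.9 yaw-bench 89.98505589916415 w 19.85870727012525 F [-0.5 -0.3 -0.3]
```

```bash
python3 -m jog '{"jaw":[20,20],"slide":[[0,0,0.1],[0,0,0]],"spin":[0,0]}' >/dev/null; python3 st.py
python3 -m jog '{"jaw":[20,20],"slide":[[0,0,0.07],[0,0,0]],"spin":[0,0]}' >/dev/null; python3 st.py
python3 - <<'E'
from h import *
m=env.camera_model("wrist"); p=env.state()["ee_pos"]; b=w2b(p[:2])
i=env.grab_frame("wrist")[:,:,::-1][180:440,140:480]
cv2.imwrite("pics/w4.png",cv2.resize(i,None,fx=2.3,fy=2.3,interpolation=cv2.INTER_CUBIC))
for y in (90,100,110,130): print(y,[ (np.array(proj("wrist",np.r_[b2w((x,y)),40]))-[140,180])*2.3 for x in (80,100)])
E
```

```text
9.2 bench [90.1 80. ] z 7.0 yaw-bench 89.98750582632427 w 20.09359950019646 F [0.1 0.5 0.6]
9.4 bench [90.1 80. ] z 5.0 yaw-bench 89.98496332410166 w 20.45750129963991 F [-0.1 -0.4  0.5]
90 [array([344.43104462, 241.26826041]), array([448.57940016, 241.34157534])]
100 [array([343.6738689 , 191.49327933]), array([449.34037381, 191.56829094])]
110 [array([342.89429212, 140.24570369]), array([450.12386061, 140.32248104])]
130 [array([341.26383768,  33.06339889]), array([451.76249172,  33.14393103])]
```

View pics/w4.png

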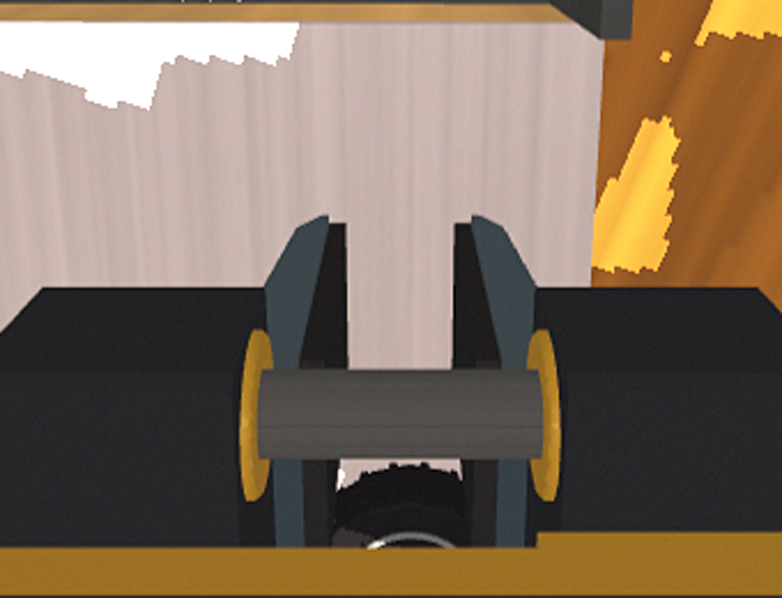

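```bash
python3 -m jog '{"jaw":[20,20],"slide":[[0,0,0.05],[0,0,0]],"spin":[0,0]}' >/dev/null; python3 st.py
python3 -m jog '{"jaw":[20,20],"slide":[[0,0,0.05],[0,0,0]],"spin":[0,0]}' >/dev/null; python3 st.py
```

```text
9.65 bench [90.2 80. ] z 3.6 yaw-bench 89.98369725004001 w 20.189877765462462 F [-0.2  0.7 -0.4]
9.85 bench [90.1 80. ] z 2.0 yaw-bench 89.98536061746597 w 20.15559288015159 F [-0.5  0.3  0.5]
```

```bash
python3 -m jog '{"jaw":[20,20],"slide":[[0,0,0.06],[0,0,0]],"spin":[0,0]}' >/dev/null; python3 st.py
python3 -m jog '{"jaw":[20,20],"slide":[[0,0,0.06],[0,0,0]],"spin":[0,0]}' >/dev/null; python3 st.py
```

```text
10.05 bench [90.4 79.9] z 1.8 yaw-bench 89.98715932453884 w 20.16243270381398 F [-1.1  0.4  6. ]
10.25 bench [90.5 79.9] z 1.7 yaw-bench 89.986129512706 w 19.45641570314789 F [-4.9  0.1 16. ]
```

Contact comes at a reported z of about 1.9, so the real fingertips sit about 38 mm above the reported TCP. I'll work at z≈5, going back over lid1 and descending behind it.

```bash
python3 -m jog '{"jaw":[20,20,20,20,20,20,20,20,20,20],"slide":[[0,0,-0.6],[0,0,-0.7],[-0.9,0,0],[-0.9,0,0],[-0.9,0,0],[-0.9,0,0],[0,0,0],[0,0,0.5],[0,0,0.5],[0,0,0]],"spin":[0,0,0,0,0,0,0,0,0,0]}' >/dev/null; python3 st.py
```

```text
11.25 bench [ 87.9 -25.6] z 3.9 yaw-bench 90.04484911105216 w 20.280712831322287 F [-1.2 -0.1  0.2]
```

```bash
python3 -m jog '{"jaw":[20,20],"slide":[[0,0.05,-0.04],[0,0,0]],"spin":[0,0]}' >/dev/null; python3 st.py
python3 -m jog '{"jaw":[20,20,20,20,20,20,20,20,20,20],"slide":[[0.25,0,0],[0.25,0,0],[0.25,0,0],[0.25,0,0],[0.25,0,0],[0.25,0,0],[0.25,0,0],[0.25,0,0],[0.25,0,0],[0.25,0,0]],"spin":[0,0,0,0,0,0,0,0,0,0]}' >/dev/null; python3 st.py
```

```text
11.45 bench [ 92.5 -27.7] z 9.2 yaw-bench 90.03138445846636 w 20.018030726532064 F [ 0.1 -0.4 -0.3]
12.45 bench [91.8 47.6] z 8.8 yaw-bench 89.98537660946319 w 19.840994469157398 F [ 0.5  0.1 -0.9]
```

```bash
cat > chk.py <<'E'
from h import *
g=cv2.cvtColor(env.grab_frame("scene"),cv2.COLOR_RGB2GRAY)
for b in [(89.7,21.7),(33.6,10.9),(-31.4,26.3)]:
    u,v=map(int,proj("scene",np.r_[b2w(b),54])); print(b,g[v-2:v+3,u-2:u+3].mean())
E
python3 chk.py
python3 -m jog '{"jaw":[20,20,20,20,20,20,20,20,20,20],"slide":[[0.25,-0.04,0.05],[0.25,0,0],[0.25,0,0],[0.25,0,0],[0.25,0,0],[0.25,0,0],[0.25,0,0],[0.25,0,0],[0.25,0,0],[0.25,0,0]],"spin":[0,0,0,0,0,0,0,0,0,0]}' >/dev/null; python3 st.py
```

```text
(89.7, 21.7) 79.04
(33.6, 10.9) 24.84
(-31.4, 26.3) 49.2
13.5 bench [ 90.6 122.6] z 7.3 yaw-bench 89.98376007643184 w 19.907453801415446 F [-0.7  0.1 -0.7]
```

```bash
python3 -m jog '{"jaw":[20,20,20,20,20,20,20,20,20,20],"slide":[[0.3,0,0],[0,0,0],[-0.6,0,0],[0,0,-0.4],[0,0,-0.3],[-1,0,0],[-1,-0.6,0],[-1,-0.6,0],[-1,-0.6,0],[0,0,0]],"spin":[0,0,0,0,0,0,0,0,0,0]}' >/dev/null; python3 st.py; python3 chk.py
python3 - <<'E'
from h import *
i=env.grab_frame("scene")[:,:,::-1]; cv2.imwrite("pics/s5.png",i)
g=cv2.cvtColor(i,cv2.COLOR_BGR2GRAY)
# lid candidates in tray: darkest spots vs tray floor
for y in range(140,240,15): print(y,[int(g[int(v),int(u)]) for u,v in [proj("scene",np.r_[b2w((x,y)),12]) for x in range(-105,116,15)]])
E
```

```text
14.5 bench [ 34.9 -10.8] z 29.5 yaw-bench 89.72533798619824 w 19.791293450854152 F [ 0.  -0.4  0.3]
(89.7, 21.7) 85.56
(33.6, 10.9) 32.8
(-31.4, 26.3) 22.32
140 [63, 76, 75, 62, 142, 136, 128, 151, 145, 137, 150, 152, 138, 153, 144]
155 [33, 35, 33, 68, 68, 67, 69, 69, 70, 70, 69, 68, 3, 14, 35]
170 [37, 49, 70, 72, 67, 69, 72, 70, 66, 70, 71, 60, 28, 38, 41]
185 [69, 66, 70, 70, 72, 68, 71, 68, 70, 68, 70, 70, 68, 68, 43]
200 [66, 69, 68, 69, 70, 71, 70, 69, 67, 71, 71, 67, 70, 70, 37]
215 [69, 68, 70, 72, 70, 70, 69, 70, 70, 66, 71, 67, 72, 73, 39]
230 [67, 69, 68, 67, 69, 70, 68, 67, 71, 70, 66, 72, 70, 70, 49]
```

Dark pixels in the tray at bench x≈75–105, y≈155–170 show lid1 is in. Next is lid2.

```bash
python3 -m jog '{"jaw":[20,20,20,20,20,20],"slide":[[-0.9,0,0],[0,0,0],[0,0,0],[0,0,0.4],[0,0,0.35],[0,0,0]],"spin":[0,0,0,0,0,0]}' >/dev/null; python3 st.py
```

```text
15.2 bench [ 35.1 -32.2] z 3.4 yaw-bench 90.03546460162377 w 19.895667186366694 F [ 0.1 -0.4  0.7]
```

```bash
python3 -m jog '{"jaw":[20,20,20,20,20,20,20,20,20,20],"slide":[[0,0,0],[0.27,0,0],[0.27,0,0],[0.27,0,0],[0.27,0,0],[0.27,0,0],[0.27,0,0],[0.27,0,0],[0.27,0,0],[0.27,0,0]],"spin":[0,0,0,0,0,0,0,0,0,0]}' >/dev/null; python3 st.py
python3 -m jog '{"jaw":[20,20,20,20,20,20,20,20,20,20],"slide":[[0.27,0,0],[0.27,0,0],[0.27,0,0],[0.27,0,0],[0.27,0,0],[0.27,0,0],[0.27,0,0],[0.27,0,0],[0.27,0,0],[0.27,0,0]],"spin":[0,0,0,0,0,0,0,0,0,0]}' >/dev/null; python3 st.py
```

```text
16.2 bench [36.6 39.5] z 5.9 yaw-bench 89.985316093075 w 19.832769616434923 F [-0.5 -0.8  0.6]
17.2 bench [ 36.5 120.6] z 5.8 yaw-bench 89.9837202947751 w 20.38929373889963 F [-0.   0.2  0.6]
```

```bash
python3 -m jog '{"jaw":[20,20,20,20,20,20,20,20,20,20],"slide":[[0.3,0,0],[0,0,0],[-0.6,0,0],[0,0,-0.6],[0,0,-0.7],[0,0,-1],[0,0,-1],[-0.8,0,0],[-0.8,0,0],[0,0,0]],"spin":[0,0,0,0,0,0,0,0,0,0]}' >/dev/null; python3 st.py; python3 chk.py
python3 - <<'E'
from h import *
print(env.state()["qpos"])
i=env.grab_frame("scene")
g=cv2.cvtColor(i,cv2.COLOR_RGB2GRAY)
for y in range(140,240,15): print(y,[int(g[int(v),int(u)]) for u,v in [proj("scene",np.r_[b2w((x,y)),12]) for x in range(-105,116,15)]])
E
```

```text
18.2 bench [36.8 59. ] z 105.2 yaw-bench 89.80634074803858 w 20.101297575078167 F [-0.3  0.4 -0.5]
(89.7, 21.7) 165.2
(33.6, 10.9) 166.52
(-31.4, 26.3) 23.8
[-6.74447082e+00  2.24211287e+01  9.40323174e+01 -4.04304314e-03
  6.35260867e+01 -2.59078037e+01]
140 [39, 41, 42, 25, 35, 132, 126, 148, 78, 66, 76, 73, 133, 150, 143]
155 [38, 36, 40, 28, 35, 60, 68, 32, 17, 22, 12, 44, 7, 8, 33]
170 [42, 42, 39, 28, 36, 30, 30, 36, 57, 69, 67, 60, 25, 34, 43]
185 [40, 38, 43, 31, 30, 29, 65, 70, 65, 68, 69, 69, 68, 68, 37]
200 [33, 26, 30, 29, 59, 67, 67, 69, 68, 68, 69, 68, 70, 70, 40]
215 [31, 47, 67, 67, 65, 70, 68, 70, 66, 68, 66, 69, 66, 71, 38]
230 [63, 67, 68, 67, 68, 69, 67, 66, 65, 67, 66, 66, 69, 65, 47]
```

Lids 1 and 2 are both in the tray. For lid3 I'll turn the gripper 90° so its body keeps clear of the jar, and shut the fingers.

```bash
python3 -m jog '{"jaw":[0,0,0,0,0,0,0,0,0,0],"slide":[[0,0,0],[0,0,0],[0,0,0],[0,0,0],[0,0,0],[0,0,0],[0,0,0],[0,0,0],[0,0,0],[0,0,0]],"spin":[1,1,1,1,1,1,1,1,1,1]}' >/dev/null
python3 -m jog '{"jaw":[0,0,0,0,0,0,0],"slide":[[0,0,0],[0,0,0],[-0.8,0.9,0],[-0.7,0.9,0],[-0.5,0.8,0],[0,0,0],[0,0,0]],"spin":[1,0.25,0,0,0,0,0]}' >/dev/null; python3 st.py
```

```text
20.0 bench [-23.7 -14.8] z 104.7 yaw-bench -0.07193468595563601 w 0.45148204409382475 F [-0.3  0.4 -0.1]
```

```bash
python3 -m jog '{"jaw":[0,0,0,0,0,0,0,0],"slide":[[0,0.3,0],[0,0,1],[0,0,1],[0,0,0.6],[0,0,0],[0,0,0.4],[0,0,0.25],[0,0,0]],"spin":[0,0,0,0,0,0,0,0]}' >/dev/null; python3 st.py; python3 chk.py
```

```text
20.8 bench [-23.7 -23.8] z 6.8 yaw-bench 0.0010987925757888206 w 0.657605830391173 F [-0.3  0.6  0.9]
(89.7, 21.7) 168.28
(33.6, 10.9) 86.56
(-31.4, 26.3) 13.0
```

```bash
python3 -m jog '{"jaw":[0,0,0,0,0,0,0,0,0,0],"slide":[[0,-0.26,0],[0,-0.26,0],[0,-0.26,0],[0,-0.26,0],[0,-0.26,0],[0,-0.26,0],[0,-0.26,0],[0,-0.26,0],[0,-0.26,0],[0,-0.26,0]],"spin":[0,0,0,0,0,0,0,0,0,0]}' >/dev/null; python3 st.py
python3 -m jog '{"jaw":[0,0,0,0,0,0,0,0,0,0],"slide":[[0,-0.26,0],[0,-0.26,0],[0,-0.26,0],[0,-0.26,0],[0,-0.26,0],[0,-0.26,0],[0,-0.26,0],[0,-0.26,0],[0,-0.26,0],[0,-0.26,0]],"spin":[0,0,0,0,0,0,0,0,0,0]}' >/dev/null; python3 st.py
```

```text
21.85 bench [-23.4  54.5] z 7.3 yaw-bench -0.016218347477593653 w 0.6725414067690768 F [ 0.4 -0.8  0.7]
22.85 bench [-23.4 132.6] z 7.3 yaw-bench -0.01586289908207661 w 0.3336581295233862 F [ 0.1 -0.7  0.3]
```

Now I'll retreat, rise, move well clear to the far right, and look.

```bash
python3 -m jog '{"jaw":[0,0,0,0,0,0,0,0,0,0],"slide":[[0,0,0],[0,0.8,0],[0,0,-0.5],[0,0,-1],[0,0,-1],[0,0,-1],[0,0,-1],[0,1,0],[0,1,0],[0,1,0]],"spin":[0,0,0,0,0,0,0,0,0,0]}' >/dev/null
python3 -m jog '{"jaw":[0,0,0,0,0,0,0,0,0,0],"slide":[[0,1,0],[0,1,0],[0,1,0],[0,1,0],[0,1,0],[0,1,0],[0,1,0],[0,1,0],[0,1,0],[0,0,0]],"spin":[0,0,0,0,0,0,0,0,0,0]}' >/dev/null; python3 st.py
python3 - <<'E'
from h import *
a=cv2.resize(env.grab_frame("scene")[150:330,110:460,::-1],None,fx=1.7,fy=1.7,interpolation=cv2.INTER_CUBIC)
b=cv2.resize(env.grab_frame("top")[170:325,200:500,::-1],None,fx=1.9,fy=1.9,interpolation=cv2.INTER_CUBIC)[:290]
c=np.zeros((600,600,3),np.uint8); c[:a.shape[0],:a.shape[1]]=a; c[308:308+b.shape[0],:b.shape[1]]=b[:292]
cv2.imwrite("pics/final.png",c)
E
```

```text
24.85 bench [ -24.5 -255.9] z 140.9 yaw-bench -0.19326841623125546 w 0.4866083306013801 F [-0.4  0.1 -0.1]
```

View pics/final.png

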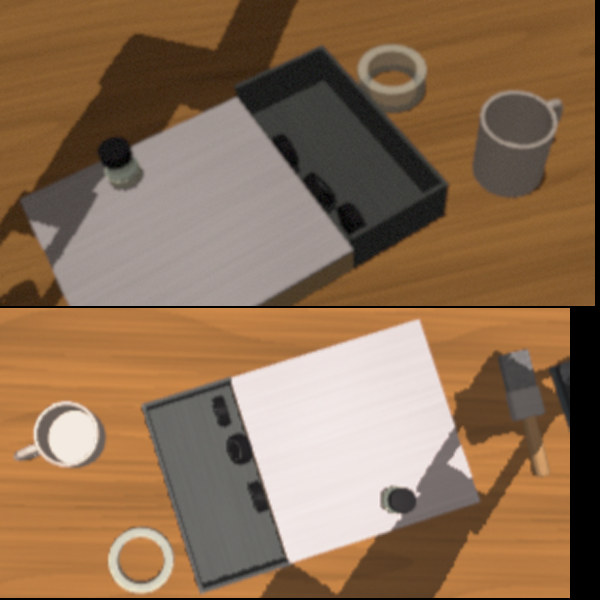

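The final view shows all three lids leaning in the tray, at top-view (221,411), (238,448) and (258,495). The jar stands at (400,500), unmoved, and the brush, tape roll and mug look untouched.

```bash
python3 -c "
from workcell import env
print(env.job_done())"
```

```text
the job is handed in; nothing more can be done
None
```

I swept all three lids into the catch tray, where they rest leaning, and the jar, brush, tape roll and mug look unmoved in the last pictures; I handed the job in about 25 s into the 54 s limit, and it returned no verdict.

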